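# Back off the left-hand hub knob to its release line

### The job

One of the two wheel-hub wing knobs on the bench has a left-hand thread: the one with the notched rim. Unscrew it by turning it clockwise, seen from above, until the engraved line on the knob points at the engraved release line on its gold collar, then let go. Do not tighten it, and leave the plain-rimmed knob as it is.

Things in the scene. Friction and masses are not known exactly. Their poses are not given: they have to be found in the camera images.
- lh_knob (a joint): Turn of the notched left-hand wing knob, rad; grows as it turns CLOCKWISE seen from above, which unscrews it. 0 = tight stop, 1.571 = its engraved line is exactly at the release line, 2.6 = far stop. Starts at 0.35 to 0.85, so under 1.25 rad of turn is needed (one grasp). A steady drag of 0.12 N m, no spring: it stays where it is left. It rises 1.9 mm per rad as it unscrews.
- lh_grip (a point): Grasp point on the notched knob's vertical axis, z up, 76 mm above the table, turning with it. Aluminium flange 76 mm wide with ten rim notches; on it an upright wing 50 long (x), 14 thick (y), 40 high. Wing top 14 above this point, flange top 26 below. Engraved dark line on wing and flange towards -x: the pointer. Gold collar 116 wide, 38 high, on a fixed 136 mm foot; place and yaw vary.
- hub_a_line (a point): The engraved release line: a dark radial line 18 mm long on top of the gold collar under the notched knob, just outside its flange, fixed. The point lies 49 mm from the knob's axis, 38 mm above the table; the point's +y points outwards along the line, z up. The knob is right when its pointer (the -x of its grip point) points along this +y.
- rh_line (a point): Pointer end of the OTHER wing knob, to be left alone: same wing, flange, collar and engraved lines, but a plain smooth rim (right-hand thread). The point is on its flange top, 50 mm above the table; its axis is 36 mm from here along this point's +x. It stands on its own hub about 0.3 to 0.56 m to the left or right of the notched one; the sides vary.
Things that resemble listed ones, but are neither listed nor needed, are in the scene too. What is shaped like the part that bears lh_knob but green or purple is not meant.

How it is judged:
At the end, for the whole second after the job is handed in: The notched knob's engraved line points at the release line on its collar to within 0.2 rad (11 degrees), the knob is at rest and let go, the plain knob's pointer is within 8 mm (13 degrees) of where it was (value of joint lh_knob between 1.371 and 1.771 rad and velocity of joint lh_knob between -0.1 and 0.1 rad/s and distance of rh_line from where it was at the start of the episode below 0.008 m); the robot touches nothing.
It fails at once if the notched knob was turned anticlockwise, nearly to its tight stop (below 0.15 rad) (value of joint lh_knob below 0.15 rad).
It fails at once if the plain-rimmed knob was turned (its pointer moved more than 8 mm) (distance of rh_line from where it was at the start of the episode above 0.008 m).
It also fails if it takes over 32 s, if anything falls off the work surface, if the arm or the gripper's body presses on something with over 40 N, if the wrist force passes 120 N, or if a joint passes its speed limit or range.

### The arm

A 6-joint arm with a two-finger parallel gripper is mounted at the origin on the work surface. World frame = base frame: x ahead of the robot, y to its left, z up, the work surface at z = 0. Lengths are in m, angles in rad, forces in N, time in s.
With the tool pointing down it reaches from about 0.25 to 0.725 m from the base axis. Payload 4 kg.
Tool frame: the origin (TCP) lies midway between the tips of the shut fingers; the grasp point (between the pads) lies 19 mm behind it (bot.grasp_offset is the distance from the TCP to the grasp point, in m); z points along the fingers, y is the direction in which the jaws open and shut (so a half turn about z gives the same grasp; the last joint's range is limited). The gripper opens to 85 mm and grips with 20 to 120 N. Pads are 22 mm wide; open, the fingers measure 114 mm over their backs; the gripper's body (76 mm by 85 mm) begins 54 mm behind the grasp point. The pads swing forward as they close: fully open they stand 13 mm farther back than shut.
Start: joints at [-1.143, 0.241, 0.005, 1.335, 0, 1.571], TCP at [0.207, -0.455, 0.231] pointing down, gripper open.
Joint ranges: [-2.72, 2.72], [-1.05, 1.87], [-1.09, 1.28], [-1.99, 2.15], [-1.42, 1.44], [-3.14, 3.14]. Speed limits (rad/s): [2.79, 2.79, 3.14, 3.14, 3.14, 3.14].

### API

Orientations are given as a unit quaternion [x, y, z, w].
In Python, from workcell import sensors, optics, bot gives the robot as it stands.
- The arm moves only by the tool apply_moves, never from a script. Its argument "plan" is one flat list of numbers, 6 for each row, row after row: the shift along the tool's x, y, z in m, then the turn, a rotation vector about the tool's x, y, z in rad. In form: [tx, ty, tz, ax, ay, az, tx, ty, tz, ax, ay, az, ...]. A call has 1 to 12 rows; each row is the pose to reach, as a shift and turn from the pose commanded when the call began, along the tool's axes at that moment; what a row does not reach only later rows make up. A row lasts 1/12 s, in which the tool goes at most 41.7 mm and 7.16 degrees, less where a joint would pass 70% of its speed; a pose out of reach is approached as far as the arm can. A call with a gripper value outside its range is refused whole. "grip" is the finger opening in m, from 0 to 0.0854, set as the call begins (left out, the last holds). The fingers move at their own pace and stop on an object; the grip force is fixed at half the most. Time passes only in rows, so rows that repeat a pose let the fingers close. It gives the time, the measured TCP pose, the force and the opening at its end, in the units of the state.
- sensors.get_obs(): the state, without advancing time (a new reading comes with each control period).
- optics.camera(name): name is "scene" or "top"; returns a dict with "pixels" (400x640x3 uint8, red, green, blue), "fx", "fy", "cx", "cy" (pixels), "pose" (4x4, takes a point from camera to world coordinates). Camera axes: x right, y up, looking along -z (the intrinsics and any distortion apply to the point x, -y, -z); pixel columns grow to the right and rows downward; lengths in m; the calibration is good to about 2 mm. A picture is of the moment at which its call begins. There is no depth.
- bot.job_done(): hands the job in, once; it reports no verdict.
The state is a dict: "clock": time; "joint_pos": joint angles; "joint_vel": joint speeds; "tau": joint torques, N m; "eef_pos": TCP position; "tool_rot": TCP orientation; "ft_force": force on the tool from outside, world axes, zero at the start; "ft_torque": the same for the moment, N m; "grip_width": finger opening in m.
Only numpy, scipy, OpenCV 4.12 (cv2) and the standard library are available. Lean on these libraries where they do the work, as an engineer would, in place of code of your own. Each camera call takes 0.05 s, during which the arm holds its last target.

## Working session

There is one attempt and no reset: what is moved stays moved. The work goes in short steps, Python scripts to look and compute and a tool call to move; the robot and the scene stay as the last step left them, time stands still between calls to the robot, and variables do not carry over. Pictures are saved under pics/ and viewed, and the job is handed in when it is done.

Besides the shell and the picture viewer there is one more tool, called after "Call:" by a JSON object that holds its "fn" and its "kwargs". apply_moves: Moves the arm, as the interface text tells. Its arguments: {"type":"object","properties":{"plan":{"type":"array","items":{"type":"number"}},"grip":{"type":"number"}},"required":["plan"]}

```bash
mkdir -p pics; ls
python3 - <<'E'
from workcell import sensors, optics, bot
import cv2,numpy as np
o=sensors.get_obs();print({k:np.round(v,3) for k,v in o.items()})
for n in ("top","scene"):
    c=optics.camera(n);np.savez(f"{n}0.npz",**{k:v for k,v in c.items()})
    print(n,c.keys(),c["fx"],c["fy"],c["cx"],c["cy"],np.round(c["pose"],3).tolist())
    cv2.imwrite(f"pics/{n}0.png",c["pixels"][:,:,::-1])
E
```

```text
pics
{'clock': np.float64(0.0), 'joint_pos': array([-1.143,  0.241,  0.004,  1.335,  0.   ,  1.571]), 'joint_vel': array([-0.001,  0.001,  0.002,  0.   , -0.   , -0.   ]), 'tau': array([ 0.0000e+00, -3.7232e+01,  2.5241e+01,  1.7000e-02,  0.0000e+00,
        0.0000e+00]), 'eef_pos': array([ 0.207, -0.454,  0.23 ]), 'tool_rot': array([ 0.977,  0.212, -0.   , -0.001]), 'ft_force': array([-0.783, -0.214, -0.19 ]), 'ft_torque': array([-0.011, -0.032,  0.048]), 'grip_width': np.float64(0.085)}
top dict_keys(['pixels', 'fx', 'fy', 'cx', 'cy', 'pose']) 453.42902032239317 453.42902032239317 317.7487193687135 206.44431202629306 [[0.03, 0.993, -0.111, 0.279], [-0.999, 0.033, 0.023, -0.138], [0.027, 0.11, 0.994, 1.466], [0.0, 0.0, 0.0, 1.0]]
scene dict_keys(['pixels', 'fx', 'fy', 'cx', 'cy', 'pose']) 419.8317122914547 419.8317122914547 317.59086090951706 204.3234004362837 [[-0.356, -0.591, 0.724, 1.224], [0.934, -0.234, 0.269, 0.128], [0.011, 0.772, 0.635, 0.789], [0.0, 0.0, 0.0, 1.0]]
```

View pics/top0.png

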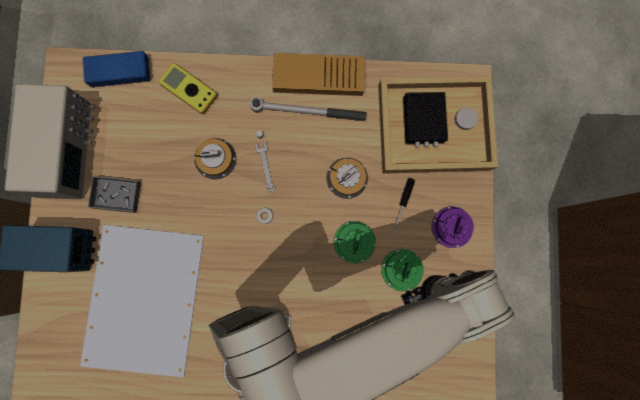

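View pics/scene0.png

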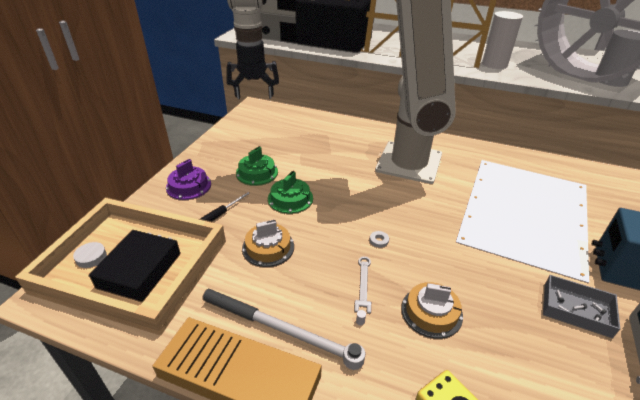

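Candidates in the top view: gold hubs at (214,158) and (348,177), green at (355,242) and (402,270), and purple at (453,227). The green and purple ones are ruled out. The gold hub at (348,177) looks notched, so I'll check both gold ones in close crops.

Run:
```python
import cv2,numpy as np
def crop(n,x,y,r=27): 
    im=np.load(f"{n}0.npz")["pixels"][:,:,::-1]; return cv2.resize(im[y-r:y+r,x-r:x+r],(400,300) if 0 else (300,300),interpolation=cv2.INTER_CUBIC)
a=np.hstack([crop("top",348,177),crop("top",214,158)]);b=np.hstack([crop("scene",268,240),crop("scene",433,306)])
cv2.imwrite("pics/crop0.png",np.vstack([a,b]))
```

```text
(no output)
```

View pics/crop0.png

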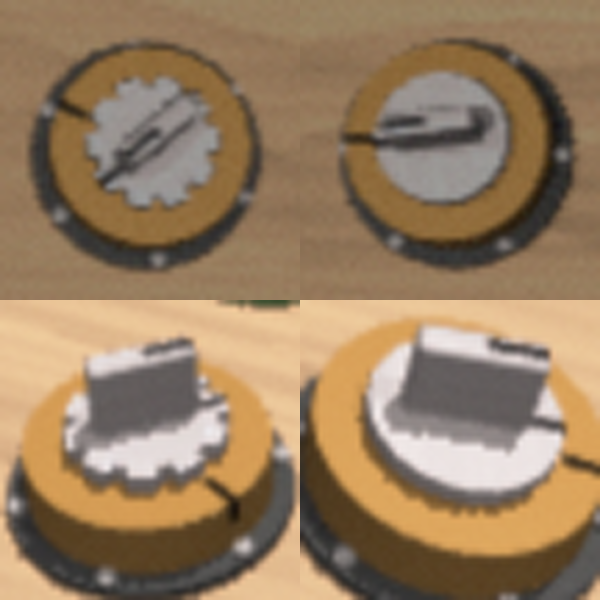

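The picture shows that the knob at top (348,177) has the notched rim, and the one at (214,158) is plain. On the notched one, the pointer is the dark flange line at the lower left (crop 105,180) and the release line is at the upper left (crop 70,108). Turning clockwise brings the pointer to the line. Next I'll measure.

```bash
cat > h.py <<'E'
import numpy as np,cv2
from scipy.optimize import least_squares
def ray(c,uv,z):
    uv=np.atleast_2d(uv).astype(float);d=np.c_[(uv[:,0]-c["cx"])/c["fx"],-(uv[:,1]-c["cy"])/c["fy"],-np.ones(len(uv))]@c["pose"][:3,:3].T
    p=c["pose"][:3,3];t=(z-p[2])/d[:,2];return p+d*t[:,None]
def proj(c,P):
    q=(np.atleast_2d(P)-c["pose"][:3,3])@c["pose"][:3,:3]
    return np.c_[c["cx"]+c["fx"]*q[:,0]/-q[:,2],c["cy"]-c["fy"]*q[:,1]/-q[:,2]]
def circ(p):
    f=lambda s:np.hypot(*(p[:,:2]-s[:2]).T)-s[2]
    return least_squares(f,[*p[:,:2].mean(0),.05],loss="soft_l1",f_scale=.001)
E
python3 - <<'E'
from h import *
for n,(x,y),vm in(("top",(348,177),90),("scene",(268,240),190)):
    c=dict(np.load(f"{n}0.npz"));im=c["pixels"][:,:,::-1].copy();hsv=cv2.cvtColor(im,cv2.COLOR_BGR2HSV)
    r=27;sub=hsv[y-r:y+r,x-r:x+r]
    print(n,[tuple(sub[r+a,r+b]) for a,b in((-14,5),(13,8),(0,16))])
    m=((hsv[:,:,0]>10)&(hsv[:,:,0]<24)&(hsv[:,:,1]>150)&(hsv[:,:,2]>vm)).astype(np.uint8)
    k=np.zeros_like(m);k[y-r:y+r,x-r:x+r]=1;m*=k
    ct=max(cv2.findContours(m,0,1)[0],key=cv2.contourArea)
    h=cv2.convexHull(ct)[:,0]; p=ray(c,h,.038); s=circ(p);print(cv2.contourArea(ct),s.x.round(4),np.abs(s.fun).max().round(4))
    s0=ray(c,[[x,y]],.038)[0]
    big=cv2.resize(im[y-r:y+r,x-r:x+r],(540,540),interpolation=cv2.INTER_CUBIC)
    t=np.linspace(0,6.28,60)
    q=proj(c,np.c_[s.x[0]+s.x[2]*np.cos(t),s.x[1]+s.x[2]*np.sin(t),0*t+.038]);q=((q-[x-r,y-r]+.5)*10).astype(int)
    for u in q: cv2.circle(big,tuple(int(v) for v in u),1,(0,0,255),-1)
    cv2.imwrite(f"pics/fit_{n}.png",big)
E
```

```text
top [(np.uint8(18), np.uint8(152), np.uint8(138)), (np.uint8(17), np.uint8(146), np.uint8(147)), (np.uint8(17), np.uint8(148), np.uint8(143))]
4.5 [ 0.5809 -0.253   0.0152] 0.0068
scene [(np.uint8(0), np.uint8(16), np.uint8(96)), (np.uint8(17), np.uint8(154), np.uint8(101)), (np.uint8(16), np.uint8(153), np.uint8(215))]
193.5 [ 0.5428 -0.2622  0.0537] 0.0092
```

View pics/fit_top.png

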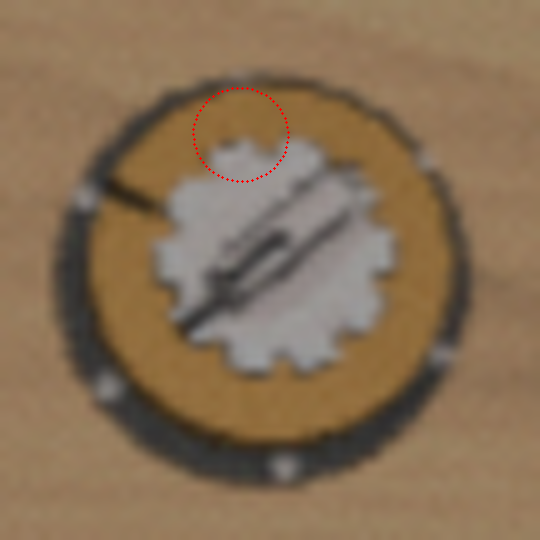

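View pics/fit_scene.png

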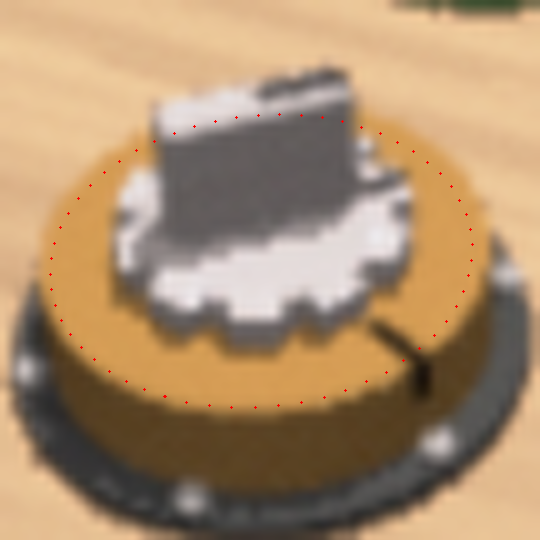

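The first mask was too strict on saturation, so I'll refit.

Run:
```python
from h import *
for n,(x,y),vm in(("top",(348,177),105),("scene",(268,240),160)):
    c=dict(np.load(f"{n}0.npz"));im=c["pixels"][:,:,::-1].copy();hsv=cv2.cvtColor(im,cv2.COLOR_BGR2HSV)
    r=27
    m=((hsv[:,:,0]>10)&(hsv[:,:,0]<24)&(hsv[:,:,1]>122)&(hsv[:,:,2]>vm)).astype(np.uint8)
    k=np.zeros_like(m);k[y-r:y+r,x-r:x+r]=1;m*=k
    m=cv2.morphologyEx(m,cv2.MORPH_CLOSE,np.ones((5,5)))
    ct=max(cv2.findContours(m,0,1)[0],key=cv2.contourArea)
    h=cv2.convexHull(ct)[:,0]; p=ray(c,h,.038); s=circ(p);print(n,cv2.contourArea(ct),s.x.round(4),np.abs(s.fun).max().round(4))
    C=s.x[:2]
    U=lambda a:np.array(a)/10-.5+[x-r,y-r]
    if n=="top": rel=[[105,182],[165,212]];pt=[[182,330],[215,300]]; w=[[182,330],[222,283]]; top=[[222,280],[285,238]]
    else: rel=[[372,325],[420,362]];pt=[[408,178],[365,190]];top=[[345,75],[262,97]]
    for nm,a,z in(("rel",rel,.038),("flangeline",pt,.051),("wingtopline",top,.091)):
        P=ray(c,[U(v) for v in a],z)[:,:2]
        d=P-C;e=P[0]-P[1]
        print(nm,P.round(4).tolist(),"r",np.hypot(*d.T).round(4),"ang",np.degrees(np.arctan2(d[:,1],d[:,0])).round(1),"dir",np.degrees(np.arctan2(e[1],e[0])).round(1))
```

```text
top 933.0 [ 0.5396 -0.2634  0.0566] 0.0008
rel [[0.5639, -0.2098], [0.5549, -0.2292]] r [0.0589 0.0374] ang [65.6 66. ] dir 65.0
flangeline [[0.5147, -0.2347], [0.5246, -0.2449]] r [0.038  0.0238] ang [131. 129.] dir 134.3
wingtopline [[0.524, -0.2439], [0.5378, -0.263]] r [0.025  0.0019] ang [128.7 168.3] dir 125.8
scene 396.0 [ 0.541  -0.2621  0.057 ] 0.0008
rel [[0.5552, -0.2254], [0.5626, -0.2088]] r [0.0393 0.0575] ang [68.9 68. ] dir -114.0
flangeline [[0.5151, -0.2333], [0.5232, -0.2416]] r [0.0387 0.0271] ang [132.1 131.1] dir 134.2
wingtopline [[0.525, -0.2441], [0.54, -0.2597]] r [0.0241 0.0026] ang [131.8 114.1] dir 133.9
```

Both views agree:

| Quantity | Value |
|---|---|
| Axis | about (0.5403, -0.2628) |
| Collar radius | 57 mm (58 expected) |
| Pointer bearing | about 131° |
| Release line bearing | about 67° |
| Clockwise turn needed | about 64° = 1.12 rad |

A turn of 1.12 rad puts the start at about 0.45, which is within 0.35 to 0.85. Next I'll work out the approach in tool axes, with the jaw y at world 40.5°. That is +106° from now, so j6 stays near 0.4 and rises to about 1.5 after the turn.

```bash
cat >> h.py <<'E'
from scipy.spatial.transform import Rotation as R
def go(pos,yang):  # tool-axes shift & rotvec to tool-down pose with tool y at bearing yang(deg)
    from workcell import sensors
    o=sensors.get_obs();r=R.from_quat(o["tool_rot"]);a=np.radians(yang)
    y=np.array([np.cos(a),np.sin(a),0]);z=np.array([0,0,-1.]);x=np.cross(y,z)
    T=R.from_matrix(np.c_[x,y,z])
    print("t",round(float(o["clock"]),2),"shift",(r.inv().apply(np.array(pos)-o["eef_pos"])).round(4),"turn",(r.inv()*T).as_rotvec().round(4),"F",o["ft_force"].round(1),"j",o["joint_pos"].round(3),"w",round(float(o["grip_width"]),4))
E
python3 -c "
from h import *
go([.5403,-.2628,.15],40.5)"
```

```text
t 0.1 shift [ 0.3826 -0.036   0.0806] turn [-1.4000e-03 -1.8000e-03 -1.8498e+00] F [ 0.2 -0.8  0.8] j [-1.143  0.241  0.004  1.335 -0.     1.571] w 0.0854
```

Call:
{"fn": "apply_moves", "kwargs": {"plan": [0.01,0,0,0,0,-0.05,0.04,-0.004,0.005,0,0,-0.13,0.075,-0.007,0.012,0,0,-0.22,0.11,-0.01,0.02,0,0,-0.32,0.145,-0.014,0.028,0,0,-0.42,0.18,-0.017,0.036,0,0,-0.52,0.215,-0.02,0.044,0,0,-0.62,0.25,-0.024,0.052,0,0,-0.72,0.285,-0.027,0.06,0,0,-0.82,0.32,-0.03,0.068,0,0,-0.92,0.35,-0.033,0.074,0,0,-1.02,0.37,-0.035,0.078,0,0,-1.12], "grip": 0.0854}}

```text
clock: 1.1
eef_pos: [0.5314, -0.2673, 0.1517]
tool_rot: [0.713, 0.702, 0.0, -0.001]
ft_force: [0.1, -0.9, -0.1]
grip_width: 0.0849
```

```bash
python3 -c "
from h import *
go([.5403,-.2628,.15],40.5)"
```

```text
t 1.1 shift [0.0046 0.0088 0.0016] turn [-7.000e-04 -1.700e-03 -7.224e-01] F [ 0.1 -0.9 -0.1] j [-4.660e-01  4.720e-01  1.300e-01  1.231e+00  1.000e-03  1.120e+00] w 0.0849
```

Call:
{"fn": "apply_moves", "kwargs": {"plan": [0.002,0.004,0.001,0,0,-0.1,0.004,0.008,0.002,0,0,-0.2,0.004,0.008,0.002,0,0,-0.3,0.004,0.008,0.002,0,0,-0.4,0.004,0.008,0.002,0,0,-0.5,0.004,0.008,0.002,0,0,-0.6,0.004,0.008,0.002,0,0,-0.68,0.004,0.008,0.002,0,0,-0.72,0.004,0.008,0.002,0,0,-0.72,0.004,0.008,0.002,0,0,-0.72]}}

```text
clock: 1.93
eef_pos: [0.5374, -0.2656, 0.1508]
tool_rot: [0.424, 0.906, 0.0, -0.001]
ft_force: [0.3, -0.0, 0.5]
grip_width: 0.0856
```

Run:
```python
from h import *
from workcell import optics
go([.5403,-.2628,.062],40.5)
import cv2
for n,(x,y) in(("top",(348,177)),("scene",(268,225))):
    c=optics.camera(n);r=60;im=c["pixels"][y-r:y+r,x-r:x+r,::-1]
    cv2.imwrite(f"pics/pre_{n}.png",cv2.resize(im,(480,480),interpolation=cv2.INTER_CUBIC))
```

```text
t 1.93 shift [0.0002 0.0041 0.0888] turn [-0.0004 -0.001  -0.011 ] F [ 0.3 -0.   0.5] j [-0.459  0.481  0.142  1.233  0.     0.416] w 0.0856
```

View pics/pre_scene.png

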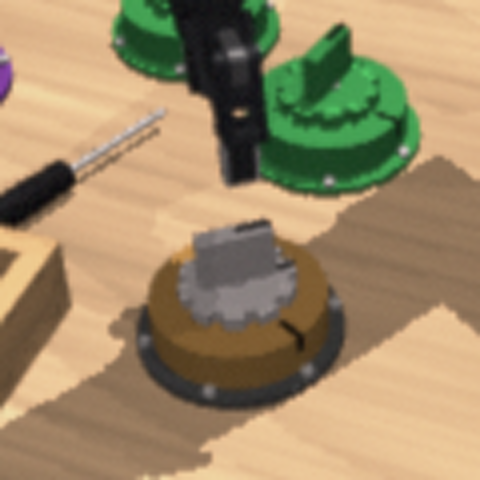

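The picture shows the gripper above the notched knob, with the jaws opening across the wing (wing at crop (235,255), front finger at (238,165)). I'll go down now.

Call:
{"fn": "apply_moves", "kwargs": {"plan": [0,0.002,0.01,0,0,-0.005,0,0.004,0.025,0,0,-0.011,0,0.004,0.04,0,0,-0.011,0,0.004,0.055,0,0,-0.011,0,0.004,0.068,0,0,-0.011,0,0.004,0.078,0,0,-0.011,0,0.004,0.085,0,0,-0.011,0,0.004,0.088,0,0,-0.011,0,0.004,0.088,0,0,-0.011,0,0.004,0.088,0,0,-0.011]}}

```text
clock: 2.87
eef_pos: [0.5411, -0.2634, 0.0637]
tool_rot: [0.418, 0.908, 0.0, 0.0]
ft_force: [-0.7, -0.3, 0.9]
grip_width: 0.0854
```

Run:
```python
from h import *
from workcell import optics
go([.5403,-.2628,.062],40.5)
import cv2
for n,(x,y) in(("top",(348,177)),("scene",(268,225))):
    c=optics.camera(n);r=60;im=c["pixels"][y-r:y+r,x-r:x+r,::-1]
    cv2.imwrite(f"pics/down_{n}.png",cv2.resize(im,(480,480),interpolation=cv2.INTER_CUBIC))
```

```text
t 2.87 shift [ 0.0009 -0.0002  0.0017] turn [0.0003 0.0006 0.0011] F [-0.7 -0.3  0.9] j [-0.453  0.555  0.024  1.039  0.     0.41 ] w 0.0854
```

View pics/down_scene.png

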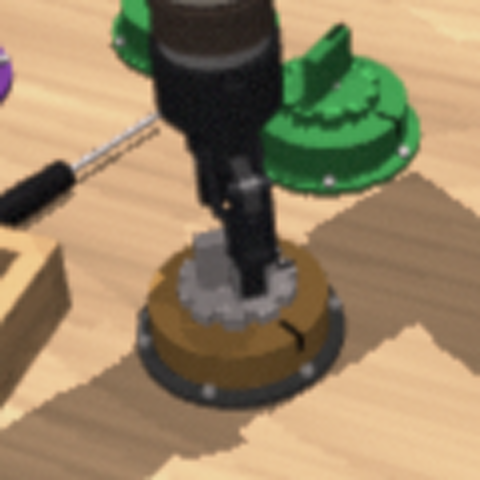

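The fingers straddle the wing, with the front finger tip at crop (250,290). I'll close.

Call:
{"fn": "apply_moves", "kwargs": {"plan": [0,0,0,0,0,0,0,0,0,0,0,0,0,0,0,0,0,0,0,0,0,0,0,0,0,0,0,0,0,0,0,0,0,0,0,0,0,0,0,0,0,0,0,0,0,0,0,0,0,0,0,0,0,0,0,0,0,0,0,0], "grip": 0.0}}

```text
clock: 3.8
eef_pos: [0.5402, -0.2636, 0.0636]
tool_rot: [0.418, 0.908, -0.001, -0.0]
ft_force: [-4.3, -1.9, 4.4]
grip_width: 0.0127
```

```bash
python3 -c "
from h import *
from workcell import sensors
go([.5403,-.2628,.062],40.5);print(sensors.get_obs()['ft_torque'].round(2))"
```

```text
t 3.8 shift [0.0006 0.0006 0.0016] turn [-0.0011  0.0001  0.0008] F [-4.3 -1.9  4.4] j [-4.530e-01  5.550e-01  2.300e-02  1.039e+00 -1.000e-03  4.100e-01] w 0.0127
[-0.42  0.85  0.13]
```

The knob is gripped with an opening of 13 mm and low forces. I'll turn clockwise (+az), with a small rise.

Call:
{"fn": "apply_moves", "kwargs": {"plan": [0,0,0,0,0,0.04,0,0,0,0,0,0.12,0,0,0,0,0,0.2,0,0,-0.001,0,0,0.29,0,0,-0.001,0,0,0.38,0,0,-0.001,0,0,0.47,0,0,-0.001,0,0,0.56,0,0,-0.001,0,0,0.65,0,0,-0.0015,0,0,0.74,0,0,-0.0015,0,0,0.82,0,0,-0.0015,0,0,0.86,0,0,-0.0015,0,0,0.86]}}

```text
clock: 4.8
eef_pos: [0.5401, -0.2638, 0.0652]
tool_rot: [0.759, 0.651, -0.001, 0.0]
ft_force: [-3.4, -2.3, 4.9]
grip_width: 0.0128
```

Call:
{"fn": "apply_moves", "kwargs": {"plan": [0,0,0,0,0,0.05,0,0,0,0,0,0.12,0,0,-0.0005,0,0,0.19,0,0,-0.0005,0,0,0.24,0,0,-0.0005,0,0,0.26,0,0,-0.0005,0,0,0.26,0,0,-0.0005,0,0,0.26,0,0,-0.0005,0,0,0.26]}}

```text
clock: 5.47
eef_pos: [0.5401, -0.2638, 0.0657]
tool_rot: [0.837, 0.547, -0.001, 0.0]
ft_force: [-4.9, -1.9, 5.1]
grip_width: 0.013
```

Run:
```python
from h import *
from workcell import optics
go([.5403,-.2628,.064],-23.5)
import cv2
for n,(x,y) in(("top",(348,177)),("scene",(268,235))):
    c=optics.camera(n);np.savez(f"{n}1.npz",**c);r=27;im=c["pixels"][y-r:y+r,x-r:x+r,::-1]
    cv2.imwrite(f"pics/turn_{n}.png",cv2.resize(im,(540,540),interpolation=cv2.INTER_CUBIC))
```

```text
t 5.47 shift [ 0.001  -0.0002  0.0017] turn [-0.0004  0.0015 -0.0026] F [-4.9 -1.9  5.1] j [-4.540e-01  5.530e-01  2.500e-02  1.044e+00 -1.000e-03  1.530e+00] w 0.013
```

View pics/turn_scene.png

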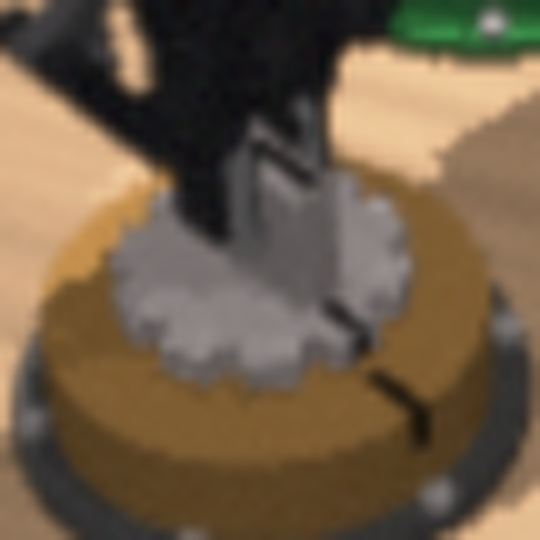

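The picture shows the knob pointer at (330,310)-(365,348) lined up with the release line at (372,375)-(420,412). I'll let go and rise.

Call:
{"fn": "apply_moves", "kwargs": {"plan": [0,0,0,0,0,0,0,0,0,0,0,0,0,0,0,0,0,0,0,0,0,0,0,0,0,0,0,0,0,0,0,0,0,0,0,0,0,0,0,0,0,0,0,0,0,0,0,0,0,0,0,0,0,0], "grip": 0.0854}}

```text
clock: 6.32
eef_pos: [0.5408, -0.2632, 0.0653]
tool_rot: [0.837, 0.548, 0.0, -0.0]
ft_force: [-0.6, -0.2, -0.8]
grip_width: 0.0855
```

Call:
{"fn": "apply_moves", "kwargs": {"plan": [0,0,-0.01,0,0,0,0,0,-0.025,0,0,0,0,0,-0.045,0,0,0,0,0,-0.07,0,0,0,0,0,-0.095,0,0,0,-0.03,0,-0.12,0,0,0,-0.06,0,-0.13,0,0,0,-0.09,0,-0.14,0,0,0,-0.12,0,-0.14,0,0,0,-0.14,0,-0.14,0,0,0,-0.15,0,-0.14,0,0,0,-0.15,0,-0.14,0,0,0]}}

```text
clock: 7.32
eef_pos: [0.4796, -0.4026, 0.2057]
tool_rot: [0.838, 0.546, -0.0, 0.0]
ft_force: [-0.3, 0.3, 0.1]
grip_width: 0.0854
```

Run:
```python
from h import *
from workcell import optics
go([.5403,-.2628,.064],-23.5)
L=[]
for n,(x,y),(x2,y2) in(("top",(348,177),(214,158)),("scene",(268,240),(433,306))):
    c=optics.camera(n);np.savez(f"{n}2.npz",**c);r=27
    f=lambda x,y:cv2.resize(c["pixels"][y-r:y+r,x-r:x+r,::-1],(300,300),interpolation=cv2.INTER_CUBIC)
    L.append(np.hstack([f(x,y),f(x2,y2)]))
cv2.imwrite("pics/end.png",np.vstack(L))
```

```text
t 7.32 shift [ 0.1524 -0.0009  0.1417] turn [ 0.0005  0.0004 -0.0051] F [-0.3  0.3  0.1] j [-0.698  0.506  0.328  1.392 -0.     1.288] w 0.0854
```

View pics/end.png

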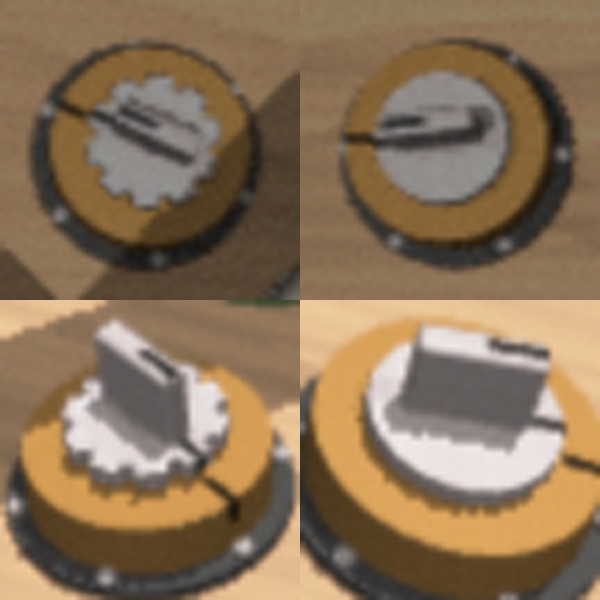

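The pointer (scene crop (182,443)-(203,463)) runs straight into the release line ((207,480)-(237,505)), and the plain knob looks unchanged. One numeric check, then I'll hand in.

Run:
```python
from h import *
c=dict(np.load("scene2.npz"));C=np.array([.5403,-.2628])
for nm,a,z in(("ptr",[[182,143],[203,163]],.053),("rel",[[207,181],[233,201]],.038)):
    P=ray(c,np.array(a)/5.556-.5+[241,213],z)[:,:2]-C
    print(nm,np.hypot(*P.T).round(4),np.degrees(np.arctan2(P[:,1],P[:,0])).round(1))
for n,(x,y) in(("top",(214,158)),("scene",(433,306))):
    d=[np.load(f"{n}{i}.npz")["pixels"][y-24:y+24,x-24:x+24].astype(int) for i in(0,2)]
    print("plain diff max",np.abs(d[0]-d[1]).max(),"mean",np.abs(d[0]-d[1]).mean().round(2))
```

```text
ptr [0.0262 0.0426] [66.1 63.8]
rel [0.0405 0.0582] [68.2 67.5]
plain diff max 16 mean 6.36
plain diff max 7 mean 1.02
```

```bash
python3 -c "
from workcell import bot
print(bot.job_done())"
```

```text
the job is handed in; nothing more can be done
None
```

I gripped the wing of the notched knob (top view pixel 348,177), turned it about 64° (1.12 rad) clockwise in one grasp, let go and moved the arm clear. The job was handed in at about 7.4 s. It reports no verdict, so these are my last checks:

- **Alignment:** the pointer bears about 65° and the release line about 68°, so they are about 3° apart (11° allowed). I read these pixels by hand from the scene view. The pointer tip came out at a 43 mm radius instead of 38 mm, so that angle is good to a few degrees only. In the crops from both cameras the two lines look continuous.
- **Plain knob:** it looks the same as at the start. The pixel differences in both views are small and look like lighting changes (top view at most 16, mean 6.4; scene view at most 7, mean 1.0).
- **Contact:** the gripper is open and about 0.15 m away, and the force reads close to zero. During the turn it stayed under about 8 N at the end of each call, which is where it was read.

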